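# Run the jar along the counter rail into its travel bumper

## Robot

A 6-joint arm with a two-finger parallel gripper is mounted at the origin on the work surface. World frame = base frame: x ahead of the robot, y to its left, z up, the work surface at z = 0. Lengths are in m, angles in rad, forces in N, time in s.
With the tool pointing down it reaches from about 0.325 to 0.85 m from the base axis. Payload 15.5 kg.
Tool frame: the origin (TCP) lies between the finger pads; the fingertips stand 11 mm ahead of it and the grasp point (between the pads) lies 8 mm behind it; z points along the fingers, y is the direction in which the jaws open and shut (so a half turn about z gives the same grasp; the last joint's range is limited). The gripper opens to 91 mm and grips with 3 to 60 N. Pads are 32 mm wide; open, the fingers measure 118 mm over their backs; the gripper's body (76 mm by 178 mm) begins 60 mm behind the grasp point.
Start: joints at [1.046, 0.494, 1.345, -0, 1.302, -0.096], TCP at [0.26, 0.568, 0.225] pointing down, gripper open.
Joint ranges: [-2.91, 2.91], [-0.82, 2.16], [0.22, 2.67], [-1.22, 4.37], [0.12, 2.79], [-3.08, 3.08]. Speed limits (rad/s): [1.89, 1.89, 2.57, 3.01, 3.01, 3.01].

## Interface

Orientations are given as [roll, pitch, yaw] about the fixed x, y, z axes, in that order (R = Rz(yaw) Ry(pitch) Rx(roll)).
In Python, from workcell import env, effector, readout, imaging, close_job gives the robot as it stands. Calls block until the motion is done:
- env.move_to(position, orientation): joint-space move of the TCP to a pose.
- env.move_linear(position, feed=0.15, orientation=None): straight line of the TCP; orientation=None keeps the orientation; feed is the mean speed in m/s.
- env.move_joints(angles): joint-space move.
- effector.command_gripper(opening): opening from 0.0 (shut) to 1.0 (fully open); the grip force is fixed at half the most; returns when the fingers have stopped.
- env.pause(seconds).
- env.solve_ik(position, orientation): joint angles nearest the present ones, or None.
- readout.get_obs(): the state.
- imaging.get_image(name): name is "side" or "top"; returns (picture, depth): 400x640x3 uint8, red, green, blue; 400x640 float32, m along the optical axis (not along the pixel's ray), 0 where there is no reading.
- imaging.calibration(name): a dict with "camera_matrix" (3x3 intrinsics, pixels), "position" and "rotation" of the camera in the world. Camera axes: x right, y down, z forward; pixel columns grow to the right and rows downward; lengths in m; the calibration is good to about 2 mm. A picture is of the moment at which its call begins. calibration takes no time and is no camera call.
A pose or a line that the arm cannot do raises env.IKError and nothing moves.
- close_job(): hands the job in, once; it reports no verdict.
The state is a dict: "clock": time; "qpos": joint angles; "qd": joint speeds; "tau": joint torques, N m; "ee_pos": TCP position; "orientation": TCP orientation; "ft_force": force on the tool from outside, world axes, zero at the start; "wrist_torque": the same for the moment, N m; "finger_gap": opening from 0.0 (shut) to 1.0 (fully open).
Only numpy, scipy, OpenCV 4.12 (cv2) and the standard library are available. Lean on these libraries where they do the work, as an engineer would, in place of code of your own. Each camera call takes 0.05 s, during which the arm holds its last target.

## Task

Stow the glass jar for driving: without lifting it off the counter, push it across to the wooden back rail near where it stands, then slide it along the rail, keeping it against the wood, until it meets the sprung rubber bumper. Press it home there with a steady push of about 14 N for one second, then let go so that it stays standing there against both the pad and the rail. Be gentle with the glass (never 22 N or more on it, from gripper, rail or bumper) and leave the leg-release button and everything else on the counter alone.

Things in the scene. Friction and masses are not known exactly. Their poses are not given: they have to be found in the camera images.
- jar_center (a point): Centre (34 mm up) of a squat glass jar, amber inside, flat steel lid with red disc: an upright cylinder 92 mm across from foot to lid, 68 mm tall, too wide to grip, 0.34 to 0.59 kg, loose, 20 to 50 mm clear of the rail, near the rail's +y end. Pushed below 45 mm up it slides without tipping; that takes 1.5 to 5 N, up to 9 N while it rubs on the rail.
- rail: Fixed wooden rail, 500 mm long (its y), 18 mm thick, 36 mm high. Origin: on the counter at the foot of the face that looks to the robot, half-way along. Its x points from that face into the wood, its y along the rail. The jar runs on its -x side from the +y half to the bumper at the -y end; a jar touching the rail has its centre at x = -46 mm in this frame.
- bumper: Fixed grey bumper housing, 70 x 70 mm, 46 mm high, origin under its centre, always at (-46, -215, 0) mm in the rail's frame with the same axes. Its black rubber pad with orange back plate (56 mm wide, 2 to 42 mm high) faces +y, to the jar, on a damped spring: 5 N per mm, 6 mm at most. It creeps back when released and stays in light touch with the jar.
- pad_outermost (a point): Fixed point 70 mm to the +y side of the housing's origin, 22 mm up: the farthest out that the face of the unpressed pad can stand. Its real setting is 0 to 24 mm deeper (towards -y), differs each time and is not given: find it by contact. The setting does not shift under the jar.
- leg_button_top (a point): Top centre of the red push button (32 mm across, in a 48 mm aluminium collar, 22 mm high) that releases the counter's support leg; it stands beyond the +y end of the rail at about (-50, 305) mm in the rail's frame. Not to be pressed.
- leg_button (a joint): How far the leg-release button is pressed: 0 up, 0.006 m fully down.
- colander: Loose red plastic colander, 200 mm across (250 over its handles), 86 mm high; origin under its centre. Leave alone.
- fork: Loose steel camping fork, 180 mm long along its x, 4 mm thick; origin on its underside near its middle. Leave alone.
- spoon: Loose steel camping spoon, 150 mm long along its x, 6 mm thick; origin on its underside near its middle. Leave alone.
- ramekin: Loose white ceramic ramekin, 76 mm across, 42 mm high, on the robot's side of the jar's path; origin under its centre. Leave alone.
- mug: Loose blue mug, 80 mm across, 80 mm high, to the left beyond the button; origin under its centre. Leave alone.
- tin: Loose tin with a yellow band, 72 mm across, 100 mm high, to the left beyond the button; origin under its centre. Leave alone.
Not all that is in view belongs to the job. Leave any pink or purple look-alike of the part that bears jar_center alone.

How it is judged:
On the way, in this order (a step that is already met when the one before it is completed fails the run):
1. the jar has been pushed across to the rail (within 4 mm) while still on the rail's +y half (x of jar_center in the frame of rail above -0.05 m and y of jar_center in the frame of rail above 0.05 m), for 0.1 s.
2. the jar, against the rail, is pressed into the bumper with 3 to 18 N for 0.6 s (contact force between jar and bumper between 3 and 18 N and x of jar_center in the frame of rail above -0.051 m), for 0.6 s.
At the end, for the whole second after the job is handed in: The jar stands upright and still, let go, touching the bumper pad, its side within 5 mm of the rail (contact force between jar and bumper above 0.1 N and x of jar_center in the frame of rail above -0.051 m and y of jar_center in the frame of rail below -0.095 m and angle between jar's own z axis and vertical below 0.05 rad and linear speed of jar below 0.01 m/s and contact force between the arm and jar below 0.05 N).
It fails at once if the jar is lifted off the counter (10 mm) or tipped (0.2 rad) (height (world z) of jar_center above 0.044 m or angle between jar's own z axis and vertical above 0.2 rad).
It fails at once if the jar wanders more than 12 mm off the rail on its way along it (y of jar_center in the frame of rail below 0.04 m and x of jar_center in the frame of rail below -0.058 m).
It fails at once if the glass is pushed with 22 N or more by the gripper, the rail or the bumper (contact force between any of the arm, the fingers, rail and jar above 22 N or contact force between jar and bumper above 22 N).
It fails at once if the leg-release button is pressed by 2 mm or more (value of joint leg_button above 0.002 m).
It fails at once if the colander, fork, spoon, ramekin, mug or tin is shifted by more than 15 mm (distance of any of colander, fork, spoon, ramekin, mug, tin from where it was at the start of the episode above 0.015 m).
It also fails if it takes over 72 s, if anything falls off the work surface, if the arm or the gripper's body presses on something with over 40 N, if the wrist force passes 120 N, or if a joint passes its speed limit or range.

## Working session

There is one attempt and no reset: what is moved stays moved. The work goes in short steps, each a Python script; the robot and the scene stay as the last script left them, time stands still between calls to the robot, and variables do not carry over. Pictures are saved under pics/ and viewed, and the job is handed in when it is done.

```bash
ls; mkdir -p pics; cat > h.py <<'E'
import numpy as np, cv2
from workcell import env, effector, readout, imaging, close_job
def snap(n,tag):
    p,d=imaging.get_image(n); cv2.imwrite(f'pics/{tag}.png',p[:,:,::-1]); np.save(f'pics/{tag}.npy',d); return p,d
def world(n,u,v,d):
    c=imaging.calibration(n);K=np.array(c['camera_matrix']);R=np.array(c['rotation']);t=np.array(c['position'])
    r=np.linalg.inv(K)@np.array([u,v,1.0]); return R@(r*d)+t
def onplane(n,u,v,z):
    c=imaging.calibration(n);K=np.array(c['camera_matrix']);R=np.array(c['rotation']);t=np.array(c['position'])
    r=R@np.linalg.inv(K)@np.array([u,v,1.0]); return t+r*(z-t[2])/r[2]
E
python3 - <<'E'
from h import *
for n in('side','top'):
    snap(n,n+'0'); print(imaging.calibration(n))
print(readout.get_obs())
E
```

```text
pics
{'camera_matrix': array([[492.79883461,   0.        , 312.91370962],
       [  0.        , 492.79883461, 191.779551  ],
       [  0.        ,   0.        ,   1.        ]]), 'position': array([ 0.04691706, -0.82756667,  0.82098333]), 'rotation': array([-2.22617738, -0.01256456, -0.49261694])}
{'camera_matrix': array([[440.80704861,   0.        , 321.18709014],
       [  0.        , 440.80704861, 202.96825273],
       [  0.        ,   0.        ,   1.        ]]), 'position': array([ 4.52508141e-01, -5.65246932e-05,  1.30195109e+00]), 'rotation': array([-3.06242529,  0.02188093, -1.58722833])}
{'clock': 0.1, 'qpos': array([ 1.04548546e+00,  4.94118662e-01,  1.34607650e+00, -9.60086841e-06,
        1.30250269e+00, -9.55057973e-02]), 'qd': array([ 0.00154843, -0.00293205, -0.00217252, -0.00076257, -0.00122319,
        0.00051222]), 'tau': array([ 1.61779190e-03, -8.80238771e+01, -3.82539761e+01,  7.06595485e-02,
        4.83891636e-02,  9.39408295e-06]), 'ee_pos': array([0.26026729, 0.56786047, 0.22439688]), 'orientation': array([-3.14049161e+00, -9.61799309e-05,  2.71179009e+00]), 'ft_force': array([ 0.61163751,  0.13583046, -0.00799803]), 'wrist_torque': array([-0.00652814,  0.01297791, -0.02699196]), 'finger_gap': 1.000082997230093}
```

```bash
sed -i "s/R=np.array(c\['rotation'\])/R=Rot.from_euler('xyz',c['rotation']).as_matrix()/; 1a from scipy.spatial.transform import Rotation as Rot" h.py; python3 -c "
from h import *
for n in('side','top'):
    print(n,onplane(n,320,200,0))"
```

```text
side [ 5.60912324e-01  6.81136647e-02 -1.11022302e-16]
top [0.56516722 0.0301098  0.        ]
```

View pics/top0.png

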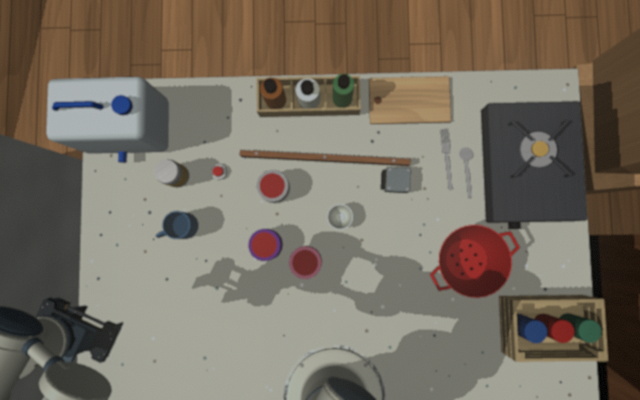

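View pics/side0.png

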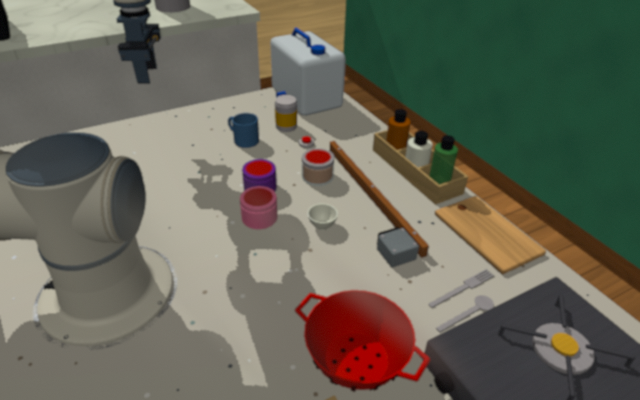

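The top view shows the real jar (steel rim) at about (272,185), the rail from (240,153) to (411,162), and the bumper at (397,179). The button is at (218,172), the ramekin at (341,216), and the purple and pink decoys are at (265,245) and (305,262). I'll enlarge a crop.

```bash
python3 -c "
import cv2
a=cv2.imread('pics/top0.png')[130:280,205:425]
cv2.imwrite('pics/top0c.png',cv2.resize(a,None,fx=3.6,fy=3.6,interpolation=cv2.INTER_CUBIC))
a=cv2.imread('pics/side0.png')[120:280,230:450]
cv2.imwrite('pics/side0c.png',cv2.resize(a,None,fx=3.6,fy=3.6,interpolation=cv2.INTER_CUBIC))
"
```

```text
(no output)
```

View pics/top0c.png

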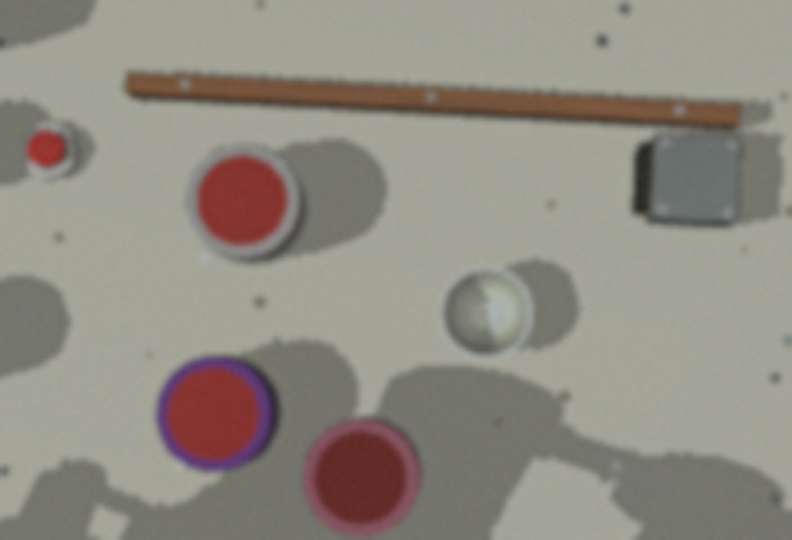

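View pics/side0c.png

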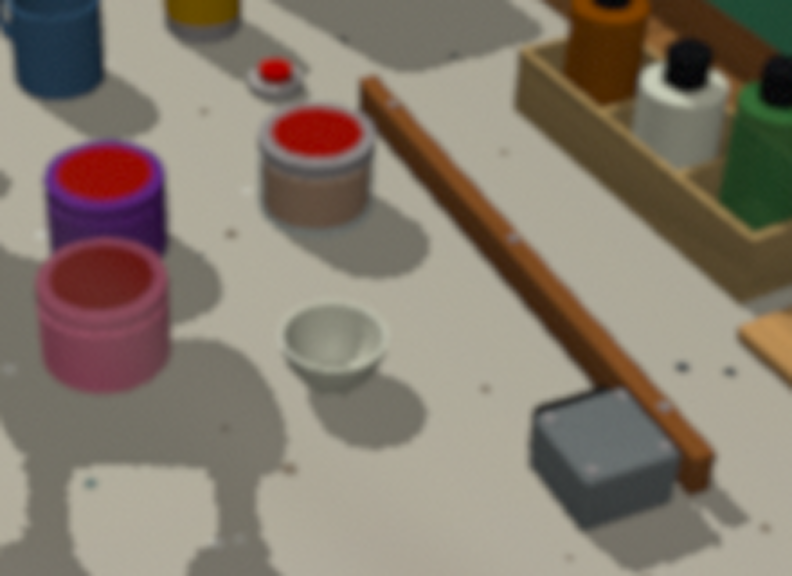

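```bash
cat > meas.py <<'E'
from h import *
T=lambda x,y:(205+(x+.5)/3.6-.5,130+(y+.5)/3.6-.5)
S=lambda x,y:(230+(x+.5)/3.6-.5,120+(y+.5)/3.6-.5)
np.set_printoptions(precision=4,suppress=True)
for nm,t,s,z in [('screw+',(185,84),(393,103),.036),('screw0',(431,97),(514,236),.036),('screw-',(680,110),(664,405),.036),
  ('lid',(242,200),(317,132),.068),('button',(46,148),(275,71),.022),('ramekin',(487,312),(333,338),.042),
  ('bs1',(664,142),(619,394),.046),('bs2',(732,145),(671,442),.046),('bs3',(663,209),None,.046),('bs4',(729,212),None,.046),
  ('railend+',(128,82),(364,84),.036),('railend-',(739,115),(712,458),.036)]:
    print(nm,onplane('top',*T(*t),z), onplane('side',*S(*s),z) if s else '')
for tag,n in(('top0','top'),('side0','side')):
    d=np.load(f'pics/{tag}.npy'); c=imaging.calibration(n)
    vv,uu=np.mgrid[:400,:640]; K=c['camera_matrix'];R=Rot.from_euler('xyz',c['rotation']).as_matrix()
    P=np.stack([(uu-K[0,2])/K[0,0]*d,(vv-K[1,2])/K[1,1]*d,d],-1)@R.T+c['position']
    np.save(f'pics/{tag}P.npy',P)
    ok=d>0
    m=ok&(abs(P[...,2]-.068)<.006)&(P[...,0]>.42)&(P[...,0]<.56)&(P[...,1]>.05)&(P[...,1]<.23)
    print(n,'lid pts',m.sum(), (P[m][:,:2].min(0)+P[m][:,:2].max(0))/2,np.ptp(P[m],axis=0),P[m].mean(0))
    m=ok&(abs(P[...,2]-.036)<.006)&(P[...,0]>.5)&(P[...,0]<.62)&(P[...,1]>-.26)&(P[...,1]<.28)
    q=P[m]; k=np.polyfit(q[:,1],q[:,0],1); r=abs(q[:,0]-np.polyval(k,q[:,1]))<.015; q=q[r]; k=np.polyfit(q[:,1],q[:,0],1); res=q[:,0]-np.polyval(k,q[:,1])
    print('rail',r.sum(),k,q.min(0),q.max(0),np.percentile(res,[3,97]),'counter z',np.median(P[ok&(abs(P[...,2])<.02)][:,2]))
E
python3 meas.py
```

```text
screw+ [0.7032 0.2137 0.036 ] [0.7065 0.2185 0.036 ]
screw0 [0.6884 0.0145 0.036 ] [0.6933 0.0202 0.036 ]
screw- [ 0.6737 -0.1854  0.036 ] [ 0.6776 -0.1808  0.036 ]
lid [0.6037 0.1639 0.068 ] [0.6065 0.1669 0.068 ]
button [0.6553 0.3304 0.022 ] [0.654  0.3272 0.022 ]
ramekin [ 0.5137 -0.027   0.042 ] [ 0.5135 -0.0268  0.042 ]
bs1 [ 0.6465 -0.1705  0.046 ] [ 0.6499 -0.1668  0.046 ]
bs2 [ 0.643  -0.2243  0.046 ] [ 0.652  -0.2192  0.046 ]
bs3 [ 0.5929 -0.1681  0.046 ] 
bs4 [ 0.5895 -0.2202  0.046 ] 
railend+ [0.7058 0.2601 0.036 ] [0.6999 0.2549 0.036 ]
railend- [ 0.6687 -0.2325  0.036 ] [ 0.6739 -0.2352  0.036 ]
top lid pts 671 [0.4517 0.1401] [0.0635 0.1797 0.0118] [0.4463 0.174  0.0673]
rail 84 [-0.2537  0.5379] [ 0.5268 -0.2297  0.0303] [0.6032 0.0068 0.042 ] [-0.0099  0.0118] counter z -0.0006204774637583732
side lid pts 456 [0.49   0.1414] [0.1397 0.1769 0.0117] [0.4475 0.173  0.0696]
rail 123 [-0.0729  0.5681] [ 0.546  -0.2279  0.0301] [0.5906 0.181  0.042 ] [-0.0221  0.0077] counter z 0.001731621831813579
```

```bash
cat > m2.py <<'E'
from h import *
np.set_printoptions(precision=4,suppress=True)
for n in('top','side'):
    P=np.load(f'pics/{n}0P.npy')
    def box(z,x0,x1,y0,y1,tol=.006): return P[(abs(P[...,2]-z)<tol)&(P[...,0]>x0)&(P[...,0]<x1)&(P[...,1]>y0)&(P[...,1]<y1)]
    q=box(.036,.63,.75,-.26,.29); line=.0737*(q[:,1]-.0165)+.690
    q=q[abs(q[:,0]-line)<.02]; k=np.polyfit(q[:,1],q[:,0],1); res=q[:,0]-np.polyval(k,q[:,1])
    print(n,'rail',len(q),k,np.polyval(k,.0165),q[:,1].min(),q[:,1].max(),np.percentile(res,[3,97]))
    q=box(.068,.53,.67,.09,.24); c,r=cv2.minEnclosingCircle(q[:,:2].astype(np.float32)); print('lid',len(q),c,r,q.mean(0))
    q=box(.046,.57,.68,-.27,-.13); print('bumper',cv2.minAreaRect(q[:,:2].astype(np.float32)),q.mean(0))
    q=box(.042,.46,.57,-.08,.03); print('ramekin',cv2.minEnclosingCircle(q[:,:2].astype(np.float32)))
E
python3 m2.py
```

```text
top rail 1013 [0.0741 0.6883] 0.6894788702147251 -0.23347312518547977 0.26078047438449375 [-0.0083  0.0086]
lid 782 (0.605154275894165, 0.16287481784820557) 0.045318491756916046 [0.6048 0.1628 0.0674]
bumper ((0.6282601356506348, -0.19022640585899353), (0.08014737814664841, 0.08993920683860779), 88.27486419677734) [ 0.6194 -0.1924  0.0448]
ramekin ((0.514650285243988, -0.02655775658786297), 0.03747621923685074)
side rail 973 [0.0719 0.6853] 0.6865273877588985 -0.2338452162369825 0.2650048890869602 [-0.0077  0.0101]
lid 531 (0.6039028167724609, 0.16605348885059357) 0.049123961478471756 [0.6012 0.1606 0.0694]
bumper ((0.6294089555740356, -0.18610809743404388), (0.0895451009273529, 0.09491227567195892), 87.03289794921875) [ 0.6162 -0.1943  0.0466]
ramekin ((0.5154213905334473, -0.02442312054336071), 0.03983316197991371)
```

```bash
cat >> h.py <<'E'
YAW=-0.0735; O=np.array([.680,.0162]); X=np.array([np.cos(YAW),np.sin(YAW)]); Y=np.array([-np.sin(YAW),np.cos(YAW)])
def W(x,y,z): return [*(O+x*X+y*Y),z]
def rl(p): d=np.array(p[:2])-O; return np.array([d@X,d@Y])
F0=None
def st():
    o=readout.get_obs(); f=np.array(o['ft_force']); return o['clock'],rl(o['ee_pos']),o['ee_pos'][2],np.array([f[:2]@X,f[:2]@Y,f[2]]),o['finger_gap']
def show(s=''):
    c,p,z,f,g=st(); print(s,'t%.2f p(%.1f %.1f %.1f)mm f(%.2f %.2f %.2f) g%.2f'%(c,*p*1e3,z*1e3,*f,g))
Z=.022
E
python3 - <<'E'
from h import *
np.set_printoptions(precision=3,suppress=True)
for n in ('top','side'):
    P=np.load(f'pics/{n}0P.npy')
    m=(P[...,0]>.36)&(P[...,0]<.52)&(P[...,1]>.0)&(P[...,1]<.28)&(P[...,2]>.05)
    q=P[m]; print(n,q.min(0),q.max(0))
o1=[np.pi,0,np.pi+YAW]
o2=[np.pi,0,YAW-np.radians(70)+np.pi]
for p,o in ((W(-.1657,.142,.2),o1),(W(-.1657,.142,Z),o1),(W(-.11,.142,Z),o1),(W(-.067,.22,Z),o2),(W(-.067,-.06,Z),o2)):
    print(p,env.solve_ik(p,o))
print(readout.get_obs()['clock'])
E
```

```text
top [0.36  0.028 0.05 ] [0.484 0.232 0.075]
side [0.36  0.026 0.05 ] [0.484 0.235 0.074]
[np.float64(0.5251749802795778), np.float64(0.1699846002321781), 0.2] [ 0.205  0.418  1.559  0.     1.164 -1.292]
[np.float64(0.5251749802795778), np.float64(0.1699846002321781), 0.022] [ 0.205  0.67   1.715  0.     0.756 -1.292]
[np.float64(0.5807245953367901), np.float64(0.16589433532687836), 0.022] [ 0.179  0.716  1.58   0.     0.845 -1.318]
[np.float64(0.6293363387851475), np.float64(0.24052608727543626), 0.022] [ 0.276  0.784  1.39  -0.     0.967  0.001]
[np.float64(0.6087748634981829), np.float64(-0.038717938146816136), 0.022] [-0.161  0.721  1.564 -0.     0.856 -0.437]
0.1
```

```bash
python3 - <<'E'
from h import *
o1=[np.pi,0,np.pi+YAW]
effector.command_gripper(0.2); show('grip')
env.move_to(W(-.1657,.142,.2),o1); show('above')
env.move_linear(W(-.1657,.142,Z),feed=.12); show('down')
env.pause(.1); show()
x=-.152
env.move_linear(W(x,.142,Z),feed=.03); show('near')
env.pause(.1); show()
snap('top','top1'); snap('side','side1')
E
python3 -c "
import cv2
a=cv2.imread('pics/side1.png')[60:260,200:470]
cv2.imwrite('pics/side1c.png',cv2.resize(a,None,fx=2.9,fy=2.9,interpolation=cv2.INTER_CUBIC))"
```

```text
grip t1.27 p(-459.0 519.7 224.9)mm f(0.53 -0.04 0.02) g0.20
above t3.02 p(-165.9 142.7 200.1)mm f(0.22 0.90 -0.53) g0.20
down t4.65 p(-165.4 142.1 22.6)mm f(-0.58 0.07 0.27) g0.20
 t4.75 p(-165.4 142.1 22.5)mm f(0.21 -0.80 0.17) g0.20
near t5.36 p(-152.0 141.9 21.9)mm f(-0.62 0.17 0.77) g0.20
 t5.46 p(-152.2 142.0 22.0)mm f(0.10 0.15 0.24) g0.20
```

View pics/side1c.png

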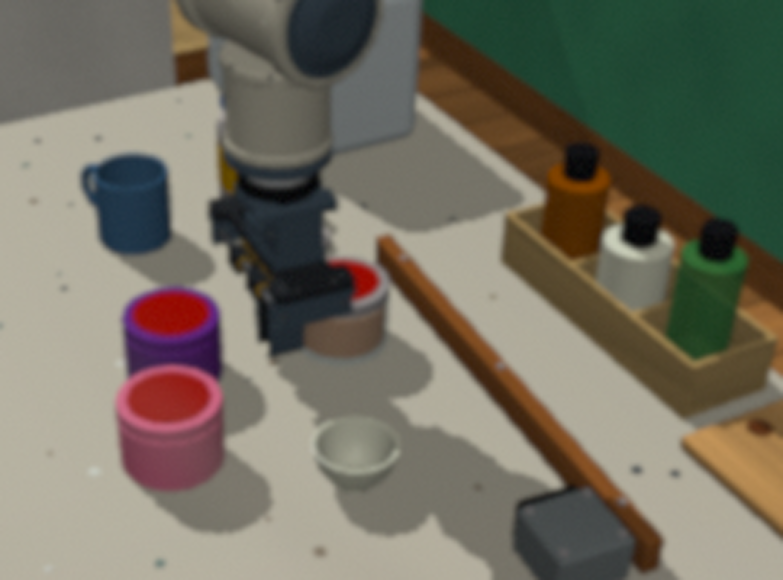

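View pics/top1.png

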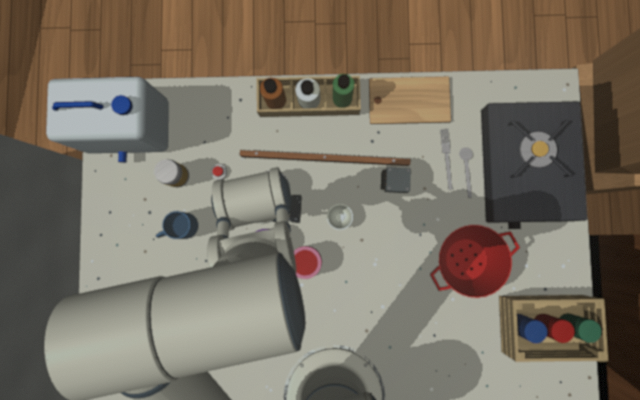

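The side view shows the gripper down just behind the jar, with the jar's lid at about crop (360,280), and it's clear of the purple decoy. Next is the push across.

```bash
python3 - <<'E'
from h import *
x=-.152
while x<-.100:
    x+= .004 if x<-.119 else .0006
    env.move_linear(W(x,.142,Z),feed=.025 if x<-.119 else .008)
    f=np.mean([st()[3]],0); 
    if x<-.119 or -f[0]>4: show('%.4f'%x)
    if -f[0]>7: break
show('end'); env.pause(.2); show()
E
```

```text
-0.1480 t5.87 p(-147.7 142.0 22.0)mm f(0.05 0.49 0.84) g0.20
-0.1440 t6.17 p(-143.8 142.0 22.0)mm f(0.64 0.06 -0.52) g0.20
-0.1400 t6.48 p(-139.7 142.0 22.0)mm f(-0.35 -0.24 0.34) g0.20
-0.1360 t6.79 p(-135.8 142.0 22.0)mm f(0.33 -1.03 0.47) g0.20
-0.1320 t7.10 p(-131.7 142.0 22.0)mm f(-0.13 -0.77 0.01) g0.20
-0.1280 t7.41 p(-127.7 142.0 22.0)mm f(0.06 0.72 -0.24) g0.20
-0.1240 t7.72 p(-123.7 142.0 22.0)mm f(-0.60 -0.46 -0.45) g0.20
-0.1200 t8.03 p(-119.7 142.0 22.0)mm f(0.57 0.50 -0.41) g0.20
-0.1076 t12.18 p(-108.3 142.0 21.9)mm f(-4.66 -0.71 1.58) g0.20
-0.1070 t12.43 p(-108.2 141.9 21.8)mm f(-7.36 -0.18 3.79) g0.20
end t12.43 p(-108.2 141.9 21.8)mm f(-7.36 -0.18 3.79) g0.20
 t12.62 p(-108.2 141.9 21.8)mm f(-7.55 0.22 3.33) g0.20
```

```bash
python3 - <<'E'
from h import *
o2=[np.pi,0,YAW-np.radians(70)+np.pi]
env.move_linear(W(-.135,.142,Z),feed=.06)
env.move_linear(W(-.135,.142,.13),feed=.2)
env.move_to(W(-.071,.213,.13),o2); show()
snap('side','side2'); snap('top','top2')
P=np.load('pics/side2.npy')
vv,uu=np.mgrid[:400,:640]; c=imaging.calibration('side');K=c['camera_matrix'];R=Rot.from_euler('xyz',c['rotation']).as_matrix()
q=np.stack([(uu-K[0,2])/K[0,0]*P,(vv-K[1,2])/K[1,1]*P,P],-1)@R.T+c['position']
m=(abs(q[...,2]-.068)<.005)&(q[...,0]>.55)&(q[...,0]<.72)&(q[...,1]>.08)&(q[...,1]<.22)
m=q[m]; m=m[:,:2]; print(len(m),rl(m.mean(0)),rl((m.min(0)+m.max(0))/2))
E
python3 -c "
import cv2
a=cv2.imread('pics/side2.png')[60:260,200:470]
cv2.imwrite('pics/side2c.png',cv2.resize(a,None,fx=2.9,fy=2.9,interpolation=cv2.INTER_CUBIC))"
```

```text
t15.17 p(-71.4 212.7 129.2)mm f(-1.13 -0.54 0.04) g0.20
486 [-0.04885865  0.13738679] [-0.04590045  0.14106898]
```

View pics/side2c.png

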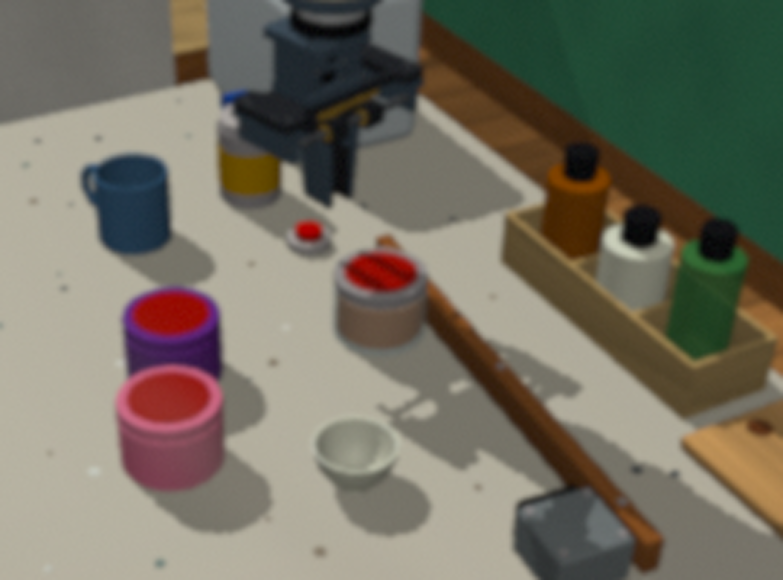

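View pics/top2.png

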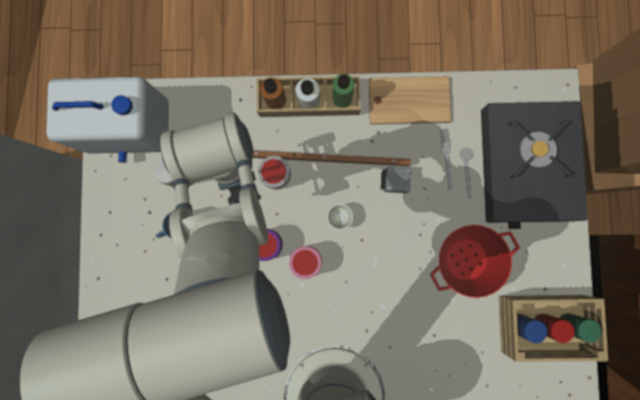

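```bash
python3 - <<'E'
from h import *
env.move_linear(W(-.069,.213,Z),feed=.12); show('down')
y=.213
while y>.12:
    y-=.012
    env.move_linear(W(-.069 if y>.2 else -.067,y,Z),feed=.03)
    show('%.3f'%y)
    f=st()[3]
    if np.hypot(*f[:2])>12: print('stop');break
snap('side','side3'); P=None
E
python3 -c "
import cv2
a=cv2.imread('pics/side3.png')[60:260,200:470]
cv2.imwrite('pics/side3c.png',cv2.resize(a,None,fx=2.9,fy=2.9,interpolation=cv2.INTER_CUBIC))"
```

```text
down t16.32 p(-68.5 213.1 22.7)mm f(-0.23 0.90 -0.16) g0.20
0.201 t16.87 p(-68.9 200.9 22.1)mm f(0.12 -0.46 0.23) g0.20
0.189 t17.43 p(-66.9 188.8 22.0)mm f(-0.45 0.77 0.42) g0.20
0.177 t17.98 p(-66.8 176.8 22.1)mm f(0.44 -0.77 -1.19) g0.21
0.165 t18.52 p(-66.8 164.8 22.0)mm f(0.13 -0.24 0.09) g0.20
0.153 t19.07 p(-66.8 152.8 22.0)mm f(0.49 0.69 0.39) g0.20
0.141 t19.62 p(-66.8 140.8 22.0)mm f(0.02 -0.23 0.11) g0.20
0.129 t20.18 p(-66.8 128.8 22.1)mm f(-0.47 -0.30 0.42) g0.20
0.117 t20.73 p(-66.8 116.8 22.0)mm f(0.52 -0.80 -0.39) g0.20
```

View pics/side3c.png

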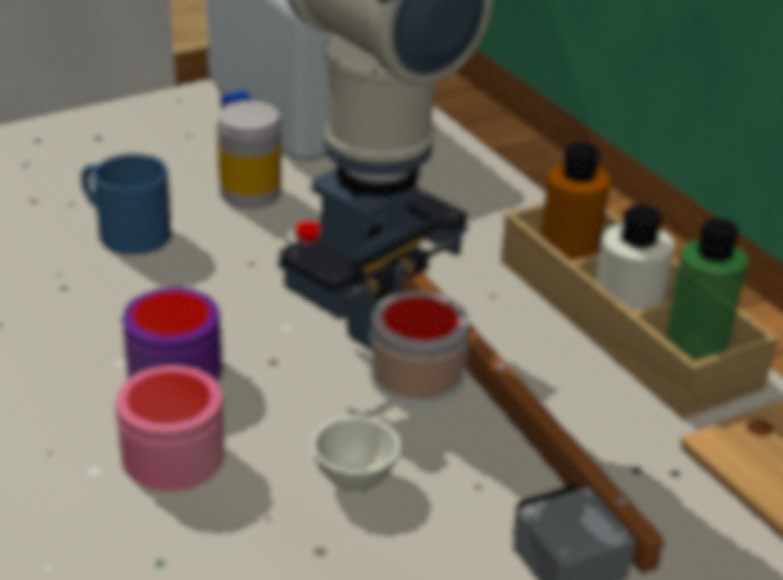

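The side view shows the jar moved along and still against the wood, with its lid at crop (418,318) and the fingers behind it. I'll carry on, checking the rail offset from depth.

```bash
cat >> h.py <<'E'
def jar(tag):
    _,d=snap('side',tag); vv,uu=np.mgrid[:400,:640]; c=imaging.calibration('side');K=c['camera_matrix'];R=Rot.from_euler('xyz',c['rotation']).as_matrix()
    q=np.stack([(uu-K[0,2])/K[0,0]*d,(vv-K[1,2])/K[1,1]*d,d],-1)@R.T+c['position']
    m=q[(abs(q[...,2]-.068)<.005)&(d>0)]; r=np.stack([(m[:,:2]-O)@X,(m[:,:2]-O)@Y],1)
    r=r[(r[:,0]>-.11)&(r[:,0]<0.0)&(r[:,1]<rl(readout.get_obs()['ee_pos'])[1]-.008)&(r[:,1]>-.18)]
    print('jar ctr (minmax)',(np.percentile(r,1,axis=0)+np.percentile(r,99,axis=0))/2,np.ptp(r,axis=0),len(r))
E
python3 - <<'E'
from h import *
jar('side4')
y=.117
while y>-.02:
    y=max(y-.02,-.02)
    env.move_linear(W(-.067,y,Z),feed=.035)
    f=st()[3]; show('%.3f'%y)
    if np.hypot(*f[:2])>6: print('stop');break
jar('side5')
E
python3 -c "
import cv2
a=cv2.imread('pics/side5.png')[100:300,230:500]
cv2.imwrite('pics/side5c.png',cv2.resize(a,None,fx=2.9,fy=2.9,interpolation=cv2.INTER_CUBIC))"
```

```text
jar ctr (minmax) [-0.04747485  0.06046122] [0.09020851 0.09835992] 583
0.097 t21.55 p(-66.7 96.9 22.0)mm f(-0.93 0.08 0.94) g0.20
0.077 t22.27 p(-66.7 76.9 22.1)mm f(-0.58 0.22 0.01) g0.20
0.057 t23.00 p(-66.7 56.9 22.1)mm f(0.49 -0.25 -0.44) g0.20
0.037 t23.73 p(-66.7 36.9 22.1)mm f(1.07 0.43 -0.48) g0.20
0.017 t24.45 p(-66.7 16.8 22.1)mm f(-0.47 0.48 0.23) g0.20
-0.003 t25.18 p(-66.7 -3.2 22.1)mm f(0.00 0.36 -0.18) g0.20
-0.020 t25.81 p(-66.7 -20.2 22.0)mm f(-0.22 -0.79 0.46) g0.20
jar ctr (minmax) [-0.04737131 -0.07755659] [0.0907877  0.09580892] 741
```

View pics/side5c.png

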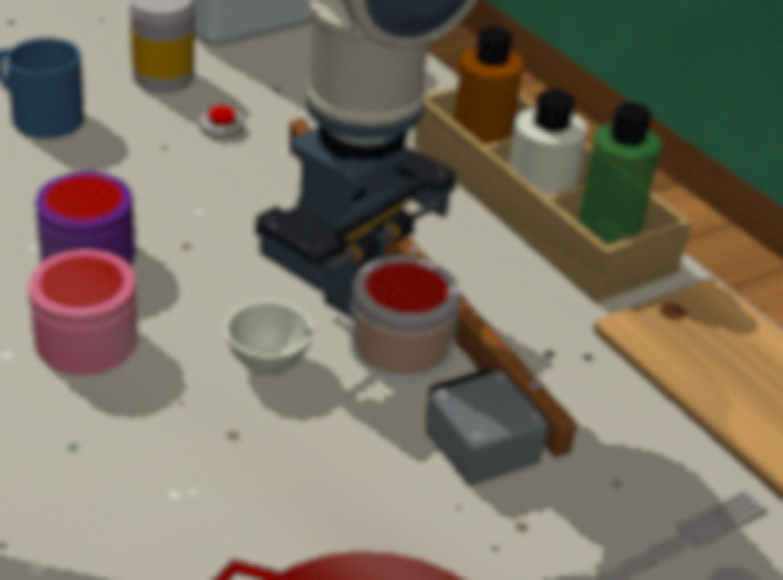

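```bash
cat > press.py <<'E'
from h import *
def favg(n=3):
    a=[]
    for _ in range(n): a.append(st()[3]); env.pause(.01)
    return np.mean(a,0)
y=-.020; fy=0; first=None
while y>-.085:
    y-= .0015 if (y>-.038) else (.001 if fy<2.5 else .0005)
    env.move_linear(W(-.067,y,Z),feed=.02 if y>-.038 else .012)
    f=favg(); fy=f[1]; m=np.hypot(f[0],f[1])
    if fy>1.5: c,p,z,_,_=st(); print('cmd%.1f act(%.1f %.1f) t%.2f f(%.1f %.1f %.1f)'%(y*1e3,*p*1e3,c,*f))
    if fy>13.2 or m>16: break
for i in range(11):
    env.pause(.1)
    if i%2==0: show('hold')
E
python3 press.py
```

```text
cmd-65.0 act(-67.2 -64.9) t36.61 f(-2.4 3.2 0.2)
cmd-65.5 act(-67.2 -65.3) t36.88 f(-3.0 5.1 1.3)
cmd-66.0 act(-67.3 -65.6) t37.16 f(-3.0 6.1 1.5)
cmd-66.5 act(-67.2 -66.0) t37.43 f(-3.0 7.8 1.3)
cmd-67.0 act(-67.3 -66.3) t37.71 f(-2.8 8.8 2.5)
cmd-67.5 act(-67.4 -66.6) t37.98 f(-2.7 10.1 2.0)
cmd-68.0 act(-67.3 -67.0) t38.26 f(-3.2 12.5 2.8)
cmd-68.5 act(-67.4 -67.4) t38.53 f(-2.9 13.5 2.6)
hold t38.63 p(-67.4 -67.4 22.0)mm f(-3.81 12.98 2.07) g0.20
hold t38.83 p(-67.4 -67.4 22.0)mm f(-2.35 12.26 1.57) g0.20
hold t39.03 p(-67.4 -67.4 22.0)mm f(-2.61 14.38 2.42) g0.20
hold t39.23 p(-67.4 -67.4 22.0)mm f(-2.94 12.85 2.23) g0.20
hold t39.43 p(-67.4 -67.4 22.0)mm f(-2.41 12.46 2.53) g0.20
hold t39.63 p(-67.4 -67.4 22.0)mm f(-2.73 12.35 2.94) g0.20
```

```bash
python3 - <<'E'
from h import *
d=np.array([-np.sin(np.radians(20)),np.cos(np.radians(20))])
b=np.array([-.067,-.0685])
env.move_linear(W(*(b+.006*d),Z),feed=.015); show()
env.move_linear(W(*(b+.04*d),Z),feed=.05); show()
env.move_linear(W(*(b+.04*d),.16),feed=.15)
env.move_linear(W(-.07,.12,.2),feed=.2); show()
jar('side6'); env.pause(1); jar('side7'); snap('top','top7')
import cv2
a=cv2.imread('pics/side7.png')[150:300,300:500]
cv2.imwrite('pics/side7c.png',cv2.resize(a,None,fx=3.9,fy=3.9,interpolation=cv2.INTER_CUBIC))
a=cv2.imread('pics/top7.png')[110:260,260:460]
cv2.imwrite('pics/top7c.png',cv2.resize(a,None,fx=3.9,fy=3.9,interpolation=cv2.INTER_CUBIC))
E
```

```text
t40.18 p(-68.9 -63.0 22.1)mm f(-0.57 0.30 -0.11) g0.20
 t41.02 p(-80.5 -31.0 22.0)mm f(0.62 0.22 0.01) g0.20
 t43.02 p(-70.3 119.1 199.4)mm f(0.28 -0.81 -0.39) g0.20
jar ctr (minmax) [-0.04753936 -0.12350929] [0.09069565 0.09011034] 757
jar ctr (minmax) [-0.04790286 -0.12336437] [0.09095294 0.09485749] 757
```

View pics/side7c.png

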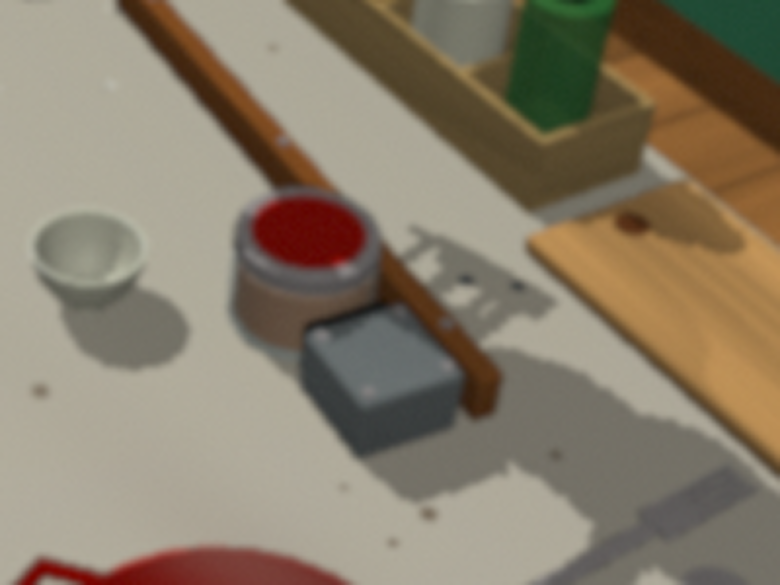

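View pics/top7c.png

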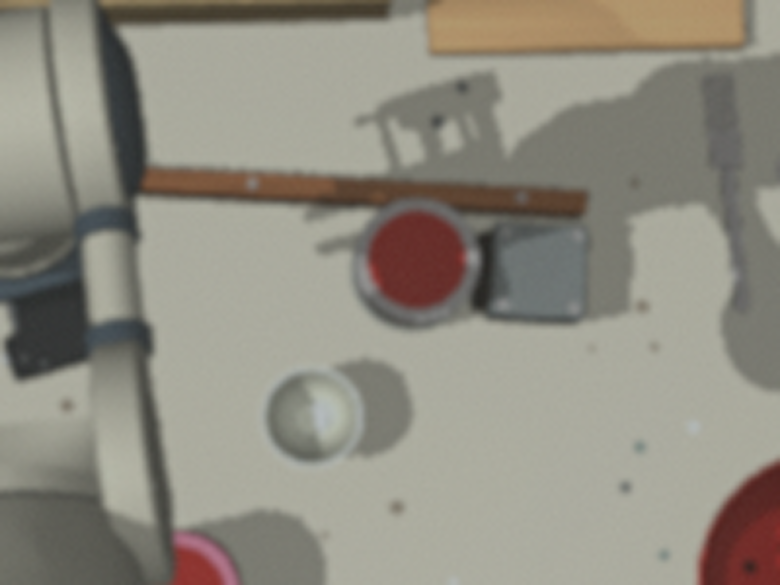

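The jar stands against the pad and the rail, with its lid at (308,232) in the side crop and (417,262) in the top crop. The gripper is well away, so I'm handing in.

```bash
python3 -c "
from h import *
show(); close_job()"
```

```text
t44.17 p(-70.0 120.0 200.0)mm f(0.09 0.99 0.36) g0.20
the job is handed in; nothing more can be done
```

The jar is stowed and the job was handed in at 44.2 s; no verdict is reported.

**What I did:** I pushed the jar straight across to the rail, about 142 mm along its +y half, and stopped when the force reached about 7.5 N. I then slid it along the wood with the fingers angled slightly towards the rail until it met the pad. I held it there with 12–14.5 N along the rail and about 3 N across it for 1.1 s, then backed off slowly and lifted the gripper clear.

**Last checks:**
- **Position:** by depth image the jar's centre is about (-47.7, -123.4) mm in the rail frame, and it did not move over the next second. The camera read the same x (about 47.5 mm off the face, against a nominal 46 mm) while the jar was held against the rail, so I put the difference down to calibration.
- **Contact:** the final pictures show the jar upright, touching both the pad and the rail. The arm is clear and reads only sensor noise.
- **Bumper force:** I could not measure this directly. From the finger travel after first contact (about 2.9 mm at 5 N per mm) it comes to roughly 13 N.
- **Forces while sliding:** I only read the force between moves, and those readings were about zero.
- **Other objects:** the ramekin looked undisturbed in the final pictures. I did not measure the others again, and the gripper did not come near the button.

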